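# Sweep the offcuts into the scrap box at the radio desk

### The arm

A 6-joint arm with a two-finger parallel gripper is mounted at the origin on the work surface. World frame = base frame: x ahead of the robot, y to its left, z up, the work surface at z = 0. Lengths are in mm, angles in rad, forces in N, time in s.
With the tool pointing down it reaches from about 350 to 725 mm from the base axis. Payload 6 kg.
Tool frame: the origin (TCP) lies between the finger pads; the fingertips stand 17 mm ahead of it and the grasp point (between the pads) lies 2 mm behind it (manip.tcp_to_tips is the z of the fingertips in the tool frame, in mm); z points along the fingers, y is the direction in which the jaws open and shut (so a half turn about z gives the same grasp; the last joint's range is limited). The gripper opens to 85 mm and grips with 20 to 120 N. Pads are 22 mm wide; open, the fingers measure 114 mm over their backs; the gripper's body (76 mm by 85 mm) begins 54 mm behind the grasp point. The pads swing forward as they close: fully open they stand 13 mm farther back than shut.
Start: joints at [1.559, 0.04, 0.085, 0, -1.615, -0.334], TCP at [203.343, 564.471, 248.261] pointing down, gripper open.
Joint ranges: [-2.56, 2.56], [-1.29, 2.01], [-1.08, 1.49], [-3.29, 1.98], [-2.81, -0.18], [-2.99, 2.99]. Speed limits (rad/s): [2.57, 2.57, 3.01, 3.14, 3.14, 3.14].

### API

Orientations are given as [roll, pitch, yaw] about the fixed x, y, z axes, in that order (R = Rz(yaw) Ry(pitch) Rx(roll)).
In Python, from cell import manip gives the robot as it stands.
- The arm moves only by the tool move_arm, never from a script. Its argument "commands" is a list of rows, each a list of 7 numbers: the shift along the tool's x, y, z in mm, then the turn, a rotation vector about the tool's x, y, z in degrees, then the closure, from 0 (fully open) to 1 (shut). In form: [[x, y, z, wx, wy, wz, hand], ...]. A call has 1 to 8 rows; each row shifts and turns the pose as measured when the row begins, along the tool's axes as they then stand; what a row does not reach is not made up. A row lasts 1/10 s, in which the tool goes at most 50 mm and 8.59 degrees, less where a joint would pass 70% of its speed; a pose out of reach is approached as far as the arm can. A call with a gripper value outside its range is refused whole. The fingers move at their own pace and stop on an object; "squeeze" is the grip in N (left out, the last holds). Time passes only in rows, so rows that do not move let the fingers close. It gives the time, the measured TCP pose, the force and the opening at its end, in the units of the state.
- manip.get_obs(): the state, without advancing time (a new reading comes with each control period).
- manip.grab_frame(name): name is "scene" or "top" or "wrist"; returns (picture, depth): 420x560x3 uint8, blue, green, red; 420x560 float32, mm along the optical axis (not along the pixel's ray), 0 where there is no reading.
- manip.calibration(name): a dict with "fx", "fy", "cx", "cy" (pixels), "R" (3x3) and "t" (3): a world point X has camera coordinates R X + t. Camera axes: x right, y down, z forward; pixel columns grow to the right and rows downward; lengths in mm; the calibration is good to about 2 mm. A picture is of the moment at which its call begins: read the wrist's pose just before it. calibration takes no time and is no camera call; for the wrist camera it gives the pose at the moment of the call.
- manip.sign_off(): hands the job in, once; it reports no verdict.
The state is a dict: "time_s": time; "joints": joint angles; "joint_velocities": joint speeds; "joint_torque": joint torques, N m; "ee_pos": TCP position; "tcp_rot": TCP orientation; "contact_force": force on the tool from outside, world axes, zero at the start; "wrist_torque": the same for the moment, N m; "width": opening from 0.0 (shut) to 1.0 (fully open).
Only numpy, scipy, OpenCV 4.12 (cv2) and the standard library are available. Lean on these libraries where they do the work, as an engineer would, in place of code of your own. Each camera call takes 0.05 s, during which the arm holds its last target.

### The job

Open the scrap box on the desk: press in its blue, handleless door (a steel dot marks the spot) so that the spring catch lets it pop ajar, then swing it wide open. Then take the T-shaped bench brush and sweep all four sawn offcuts through the doorway until they lie wholly inside the box; touch them only with the brush, since their edges are sharp. Finally lay the brush back on the desk in front of the box, bristles down and clear of the doorway, and leave the door wide open and everything else on the desk where it stands.

Things in the scene. Friction and masses are not known exactly. Their poses are not given: they have to be found in the camera images.
- scrap_door (a joint): door angle, rad: 0 shut on its touch catch (cannot be pulled open), outwards positive, stop at 1.75. Pressed in at the free edge with 4 to 6 N it gives 4 mm (-0.024) and the catch lets go; once the finger is withdrawn it springs ajar to about 0.39 (free edge 70 mm out) in 1 s. Then it swings easily, under 2.5 N, and stays where left. Pushed shut again it does not catch.
- box_mouth (a point): middle of the plywood scrap box's doorway at desk level, in the plane of its front edges; x points into the box, y towards the door's free edge, z up. Box fixed, 188 wide, 165 deep, 118 mm high, walls and roof 9 mm: opening 170 wide, 109 high, inside 156 mm deep. Floor: sheet 2 mm above the desk, with a ramp lip reaching 22 mm out in front, so things slide in
- door_hinge (a point): top of the door's upright hinge axis, 114 mm above the desk, at x -4, y -93 mm in the box_mouth frame. Turns with the door: y points along it to the free edge, x through it from outer to inner face. The blue door has no handle, covers the whole front, ends 186 mm from the axis, is 12 mm thick (x -12 to 0 mm) and stands from 8 to 114 mm above the desk, with nothing above it
- door_dot (a point): steel disc 22 mm across on the outer face of the blue door that marks where to press: 156 mm from the hinge axis (30 mm from the free edge), 84 mm above the desk. Turns with the door, axes as door_hinge
- brush_grip (a point): where to grip the T-shaped bench brush (120 g): middle of its wooden handle, 120 mm behind the head. x points along the handle to the head, y across, z up. It starts standing on its bristles and handle end, this point 25 mm up, handle underside 16 mm up. Handle 20 mm wide (y), 18 mm thick, from the head to 205 mm behind it, sloping down to the desk at 10 degrees
- brush_head (a point): middle of the brush's head, 26 mm above its bristle ends: head 128 mm wide (y), 28 mm thick (x) and 52 mm high, the lower 34 mm dark bristles 124 x 22 mm (stiff); axes as brush_grip
- offcut_tube_mid (a point): middle of a square aluminium tube offcut, 24 x 22 mm, 22 mm high
- offcut_channel_mid (a point): middle of a white plastic U-channel offcut, open side up, 24 x 20 mm, 18 mm high
- offcut_batten_mid (a point): middle of a dark wooden batten offcut, 26 x 18 mm, 22 mm high
- offcut_bar_mid (a point): middle of a brass bar offcut, 24 x 18 mm, 16 mm high. All four offcuts lie loose on the desk in front of the box, 20 to 31 cm out and within 60 mm of its middle line, beyond the reach of the door
- tape_roll: bystander: roll of black tape lying flat on the box's roof, 64 mm across, 19 mm high; origin at the middle of its underside
- screwdriver: bystander: red screwdriver lying on the desk, about 200 mm long
- glue_bottle: bystander: white bottle with an orange cap, 44 mm across, 115 mm high, standing; origin under it
- walkie: bystander: black hand radio standing, 32 x 56 mm, 215 mm high with its aerial; origin under it
- pen_mug: bystander: white mug of pens, 80 mm across, 150 mm high; origin under it
- tumbler: bystander: green tumbler, 72 mm across, 110 mm high; origin under it
- screw_tray: bystander: grey tray of brass screws, 75 x 100 mm, 22 mm high; origin under it

How it is judged (in metres and radians):
On the way, in this order (a step that is already met when the one before it is completed fails the run):
1. the door has been pressed and has sprung ajar (value of joint scrap_door above 0.2 rad), for 0.1 s.
2. the door is swung wide open (value of joint scrap_door above 1.25 rad), for 0.2 s.
3. all four offcuts lie inside the box (x of offcut_tube_mid in the frame of box_mouth between 0.018 and 0.16 m and y of offcut_tube_mid in the frame of box_mouth between -0.088 and 0.088 m and height (world z) of each of offcut_tube_mid, offcut_channel_mid, offcut_batten_mid, offcut_bar_mid below 0.06 m and x of offcut_channel_mid in the frame of box_mouth between 0.018 and 0.16 m and y of offcut_channel_mid in the frame of box_mouth between -0.088 and 0.088 m and x of offcut_batten_mid in the frame of box_mouth between 0.018 and 0.16 m and y of offcut_batten_mid in the frame of box_mouth between -0.088 and 0.088 m and x of offcut_bar_mid in the frame of box_mouth between 0.018 and 0.16 m and y of offcut_bar_mid in the frame of box_mouth between -0.088 and 0.088 m), for 0.2 s.
At the end, for the whole second after the job is handed in: Door open at least 1.25 rad and still; the middle of each offcut at least 18 mm behind the plane of the box's front edges, between its walls, below 60 mm; the brush on the desk, bristles down (tilt under 0.35 rad, head and grip points below 50 mm), both points at least 30 mm in front of that plane (all of step 3 and value of joint scrap_door above 1.25 rad and x of each of brush_head, brush_grip in the frame of box_mouth below -0.03 m and height (world z) of each of brush_head, brush_grip below 0.05 m and angle between brush_head's own z axis and vertical below 0.35 rad and velocity of joint scrap_door between -0.05 and 0.05 rad/s); the robot touches nothing.
It fails at once if an offcut is touched by the gripper or the arm instead of the brush (contact force between any of the fingers, the arm and offcut_tube above 0.5 N or contact force between any of the fingers, the arm and offcut_channel above 0.5 N or contact force between any of the fingers, the arm and offcut_batten above 0.5 N or contact force between any of the fingers, the arm and offcut_bar above 0.5 N).
It fails at once if a bystander is pushed more than 40 mm or knocked over (distance of any of tape_roll, screwdriver, glue_bottle, walkie, pen_mug, tumbler, screw_tray from where it was at the start of the episode above 0.04 m or angle between any of tape_roll, glue_bottle, walkie, pen_mug, tumbler, screw_tray's own z axis and vertical above 0.6 rad).
It also fails if it takes over 66 s, if anything falls off the work surface, if the arm or the gripper's body presses on something with over 40 N, if the wrist force passes 120 N, or if a joint passes its speed limit or range.

## Working session

There is one attempt and no reset: what is moved stays moved. The work goes in short steps, Python scripts to look and compute and a tool call to move; the robot and the scene stay as the last step left them, time stands still between calls to the robot, and variables do not carry over. Pictures are saved under pics/ and viewed, and the job is handed in when it is done.

Besides the shell and the picture viewer there is one more tool, called after "Call:" by a JSON object that holds its "api" and its "payload", one argument or row to a line. move_arm: Moves the arm, as the interface text tells. Its arguments: {"type":"object","properties":{"commands":{"type":"array","items":{"type":"array","items":{"type":"number"}}},"squeeze":{"type":"number"}},"required":["commands"]}

```bash
ls -R . | head -30; mkdir -p pics; python3 - <<'E'
from cell import manip
import cv2,numpy as np
o=manip.get_obs();print(o)
for n in ("scene","top","wrist"):
    c=manip.calibration(n)
    im,d=manip.grab_frame(n); cv2.imwrite(f"pics/{n}0.png",im); np.savez(f"pics/{n}0.npz",im=im,d=d,**c)
    print(n,{k:np.round(v,3).tolist() for k,v in c.items()})
E
```

```text
.:
pics

./pics:
{'time_s': 0.0, 'joints': array([ 1.55869939e+00,  4.08323882e-02,  8.37959071e-02, -4.97930418e-04,
       -1.61549952e+00, -3.33731852e-01]), 'joint_velocities': array([-0.00064977, -0.00043374,  0.00085921,  0.00010053,  0.00059997,
        0.00205095]), 'joint_torque': array([-3.73357835e-06, -3.68203926e+01,  3.47414625e+01,  6.93200245e+00,
       -5.31007492e-03,  5.44438265e-06]), 'ee_pos': array([203.17606884, 564.229501  , 247.25225661]), 'tcp_rot': array([ 3.13978601e+00, -9.98407463e-05, -3.45806877e-01]), 'contact_force': array([ 0.46865184,  0.35165451, -0.35360319]), 'wrist_torque': array([ 0.01348352, -0.05809688,  0.00794883]), 'width': 1.001671308458867}
scene {'fx': 386.125, 'fy': 386.125, 'cx': 281.827, 'cy': 209.187, 'R': [[-0.751, 0.661, -0.018], [0.398, 0.431, -0.81], [-0.527, -0.615, -0.587]], 't': [446.336, -174.568, 1340.107]}
top {'fx': 413.668, 'fy': 413.668, 'cx': 287.234, 'cy': 202.863, 'R': [[-0.023, -1.0, 0.001], [-0.99, 0.023, -0.137], [0.137, -0.004, -0.991]], 't': [50.757, 628.713, 1012.273]}
wrist {'fx': 300.527, 'fy': 300.527, 'cx': 278.474, 'cy': 212.849, 'R': [[-0.338, -0.941, 0.001], [-0.906, 0.326, 0.271], [-0.256, 0.091, -0.962]], 't': [598.933, -34.017, 378.565]}
```

View pics/scene0.png

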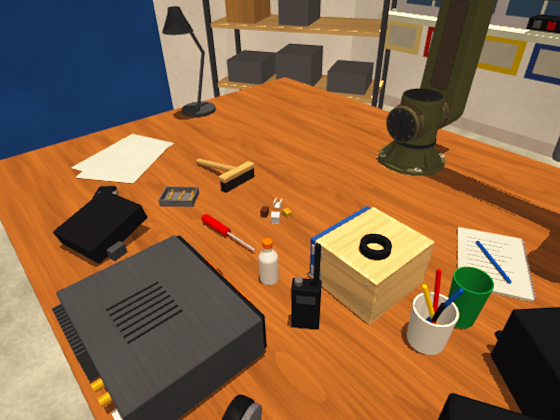

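View pics/top0.png

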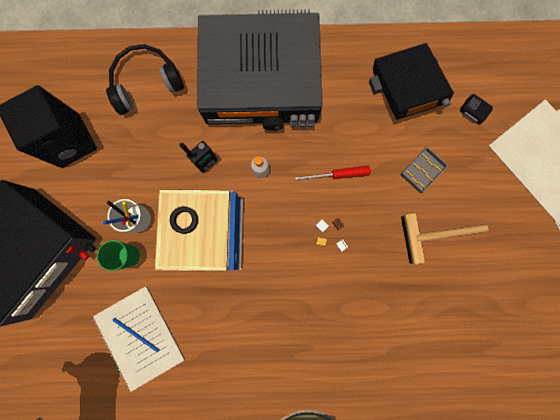

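View pics/wrist0.png

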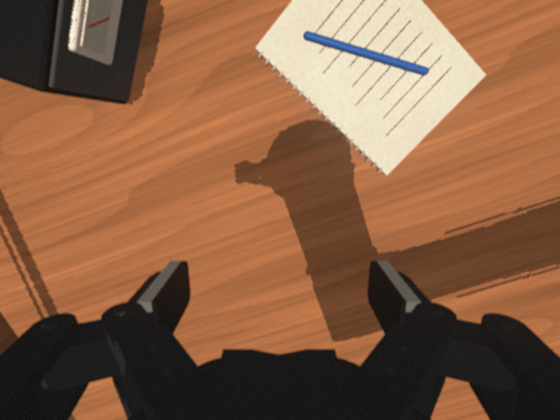

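The top view shows the box roof at px (160–230, 190–270), with its blue door on the right side at (236, 230). The offcuts are at about (322–342, 222–245). The brush head is at (412, 238), and its handle runs right to (488, 229). I'll measure these next.

```bash
cat > h.py <<'E'
import numpy as np,cv2
def load(n):
    z=np.load(n); return z['im'],z['d'],z
def cloud(n):
    im,d,c=load(n); v,u=np.mgrid[:420,:560]
    P=np.stack([(u-c['cx'])/c['fx']*d,(v-c['cy'])/c['fy']*d,d],-1)
    W=(P-c['t'])@c['R']   # R^T(P-t)
    W[d==0]=np.nan
    return im,W
def proj(c,X):
    q=np.asarray(X)@np.asarray(c['R']).T+c['t']; return np.stack([q[...,0]/q[...,2]*c['fx']+c['cx'],q[...,1]/q[...,2]*c['fy']+c['cy']],-1)
E
python3 - <<'E'
from h import *
im,W=cloud('pics/top0.npz')
hsv=cv2.cvtColor(im,cv2.COLOR_BGR2HSV)
def ps(l): 
    for u,v in l: print((u,v),np.round(W[v,u],0),im[v,u],hsv[v,u])
ps([(320,300),(165,200),(165,262),(225,200),(225,265),(234,200),(238,262),(322,225),(338,223),(321,241),(342,245),(410,225),(414,255),(440,236),(484,229),(184,220)])
Z=W[...,2]
m=((Z>8)&(Z<60)).astype(np.uint8)
n,l,s,c=cv2.connectedComponentsWithStats(m)
for i in range(1,n):
    if s[i,4]>15:
        k=l==i; print(s[i],np.round(np.nanmean(W[k],0)),np.round(np.nanmax(W[k],0)),np.round(np.nanmin(W[k],0)))
for n_,roi in (('a',(300,200,70,70)),('b',(390,190,120,90)),('c',(150,180,110,100))):
    x,y,w,h=roi; cv2.imwrite(f'pics/top_{n_}.png',cv2.resize(im[y:y+h,x:x+w],None,fx=6,fy=6,interpolation=cv2.INTER_CUBIC))
E
```

```text
(320, 300) [382. -42.   1.] [ 48 100 166] [ 13 181 166]
(165, 200) [633. 327. 116.] [121 191 231] [ 19 121 231]
(165, 262) [487. 324. 118.] [139 216 239] [ 23 107 239]
(225, 200) [629. 183. 122.] [131 206 238] [ 21 115 238]
(225, 265) [477. 184. 121.] [113 179 229] [ 17 129 229]
(234, 200) [630. 163. 113.] [164  98  48] [107 180 164]
(238, 262) [483. 164.  34.] [64 41 31] [111 131  64]
(322, 225) [573. -53.  19.] [230 236 238] [ 23   9 238]
(338, 223) [577. -94.  22.] [ 33  57 100] [ 11 171 100]
(321, 241) [532. -49.  16.] [ 64 176 236] [ 20 186 236]
(342, 245) [ 521. -104.    7.] [228 243 240] [ 36  16 243]
(410, 225) [ 565. -269.   56.] [109 178 229] [ 17 134 229]
(414, 255) [ 490. -275.   55.] [103 173 229] [ 17 140 229]
(440, 236) [ 536. -347.   44.] [ 92 149 199] [ 16 137 199]
(484, 229) [ 553. -470.   23.] [ 95 156 211] [ 16 140 211]
(184, 220) [584. 280. 120.] [131 202 237] [ 20 114 237]
[369  42  63  78 992] [ 980. -254.   48.] [1055. -196.   60.] [ 846. -354.    8.]
[109  44  63  42 432] [1037.  445.   33.] [1077.  509.   59.] [949. 334.  24.]
[167  68  18  25 140] [951. 322
[... 1156 characters left out ...]
60.] [572. 419.   8.]
[115 211   9   8  39] [609. 467.  43.] [617. 469.  59.] [600. 464.  14.]
[ 402  212   87   52 1281] [ 539. -324.   42.] [ 599. -260.   58.] [ 470. -485.    8.]
[333 217  11  13  79] [577. -94.  21.] [593. -81.  27.] [ 562. -106.    8.]
[316 219  13  13  85] [573. -52.  22.] [588. -37.  26.] [558. -68.  12.]
[317 237  10   9  68] [532. -50.  16.] [542. -38.  20.] [522. -62.  10.]
[108 243  16  24 222] [509. 473.  35.] [537. 482.  60.] [480. 453.   8.]
[126 244  14  24 126] [505. 425.  34.] [535. 448.  59.] [477. 418.   8.]
[  93  286   91  105 4102] [301. 420.  11.] [428. 535.  23.] [176. 306.   8.]
[286 413  45   7 204] [104.  -2.  13.] [112.  52.  18.] [ 96. -57.   8.]
```

View pics/top_a.png

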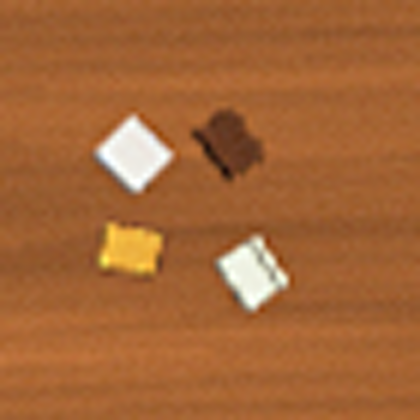

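View pics/top_b.png

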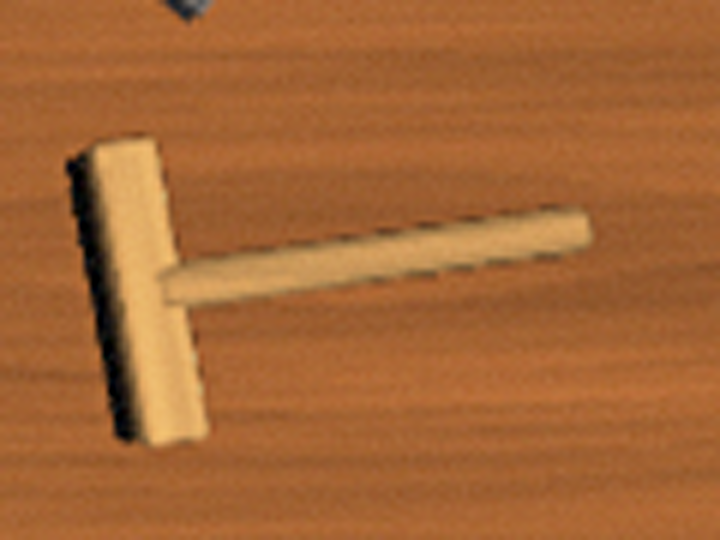

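View pics/top_c.png

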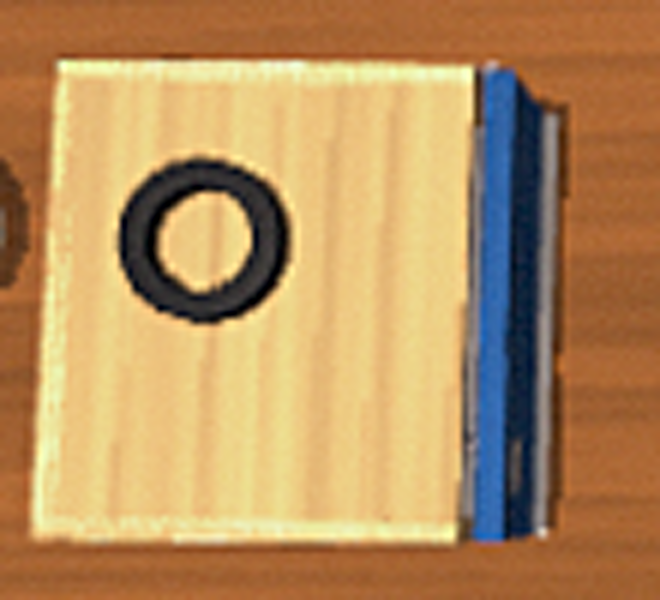

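```bash
python3 - <<'E'
from h import *
for nm in('top','scene'):
    im,W=cloud(f'pics/{nm}0.npz')
    hsv=cv2.cvtColor(im,cv2.COLOR_BGR2HSV); Z=W[...,2]
    print(nm)
    blue=(hsv[...,0]>95)&(hsv[...,0]<118)&(hsv[...,1]>120)&(Z>105)&(Z<122)&(W[...,0]>430)&(W[...,0]<700)&(W[...,1]>100)&(W[...,1]<250)
    p=W[blue]; print('blue top',len(p),np.round(cv2.minAreaRect(p[:,:2].astype(np.float32)),1) if 0 else cv2.minAreaRect(p[:,:2].astype(np.float32)),np.median(p[:,2]))
    v,u=np.nonzero(blue); 
    xy=p[:,:2]; c=xy.mean(0); U,S,V=np.linalg.svd(xy-c); print(c,V[0],np.degrees(np.arctan2(V[0][1],V[0][0])))
    roof=(np.abs(Z-118)<9)&(hsv[...,0]>10)&(hsv[...,0]<30)&(W[...,0]>430)&(W[...,0]<700)&(W[...,1]>100)&(W[...,1]<400)
    p=W[roof]; print('roof',len(p),cv2.minAreaRect(p[:,:2].astype(np.float32)),np.median(p[:,2]))
    br=(hsv[...,0]>8)&(hsv[...,0]<25)&(Z>14)&(Z<62)&(W[...,0]>450)&(W[...,0]<620)&(W[...,1]>-500)&(W[...,1]<-240)
    p=W[br]; hd=p[p[:,2]>50]; hn=p[(p[:,2]<47)&(p[:,1]<-310)]
    print('head',len(hd),cv2.minAreaRect(hd[:,:2].astype(np.float32)),np.median(hd[:,2]))
    c=hn.mean(0);U,S,V=np.linalg.svd(hn-c);print('handle',len(hn),c,V[0],np.degrees(np.arctan2(V[0][1],V[0][0])),hn.min(0),hn.max(0))
    oc=(Z>8)&(Z<40)&(W[...,0]>490)&(W[...,0]<610)&(W[...,1]>-140)&(W[...,1]<-20)
    n,l,s,_=cv2.connectedComponentsWithStats(oc.astype(np.uint8))
    for i in range(1,n):
        if s[i,4]>8:
            q=W[l==i]; print('oc',s[i],cv2.minAreaRect(q[:,:2].astype(np.float32)),np.nanmax(q[:,2]),im[l==i].mean(0))
E
```

```text
top
blue top 409 ((558.3946533203125, 167.7628173828125), (12.267102241516113, 181.89901733398438), 88.32100677490234) 114.43252373740326
[556.46300934 167.43276835] [-0.9995311   0.03062007] 178.2453251068896
roof 5103 ((562.3756103515625, 261.0214538574219), (166.31112670898438, 188.40760803222656), 88.26294708251953) 118.57340680650208
head 540 ((535.1978149414062, -296.7926025390625), (126.98045349121094, 61.012001037597656), 5.732053756713867) 52.50768473394642
handle 434 [ 548.38364653 -402.86580144   32.43933084] [-0.11564788  0.97692023  0.17958964] 96.75125786753875 [ 529.36847844 -483.80534863   14.4735614 ] [ 566.3099794  -311.92697822   46.91507105]
oc [333 217  11  13  79] ((577.5786743164062, -94.44000244140625), (25.711957931518555, 18.36894416809082), 33.93999481201172) 26.952824327238307 [ 34.12658228  59.43037975 104.70886076]
oc [316 219  13  13  85] ((573.1547241210938, -52.45937728881836), (22.001314163208008, 21.849750518798828), 43.706382751464844) 26.381456556491187 [224.11764706 230.67058824 234.15294118]
oc [317 237  10   9  68] ((532.507568359375, -50.01576
[... 1400 characters left out ...]
53125, -93.19149780273438), (22.664567947387695, 3.9040422439575195), 33.68308639526367) 19.373873307813852 [165.         196.07142857 217.64285714]
oc [260 206   9   9  64] ((580.017333984375, -92.77222442626953), (27.815654754638672, 17.863643646240234), 37.05270767211914) 24.38401709425696 [22.609375 48.796875 98.078125]
oc [282 208  10   9  57] ((534.5755615234375, -48.257930755615234), (26.747390747070312, 17.904499053955078), 83.14678955078125) 19.083158426766794 [ 22.71929825 136.10526316 196.26315789]
oc [271 212   9   9  56] ((574.5042724609375, -51.09042739868164), (25.783836364746094, 21.91169548034668), 48.40218734741211) 24.80143190200623 [206.08928571 218.46428571 231.19642857]
```

```bash
cat > t.py <<'E'
import sys,numpy as np
from cell import manip
from scipy.spatial.transform import Rotation as Ro
def go(pos,yawdeg,roll=180,pitch=0):
    o=manip.get_obs(); R=Ro.from_euler('xyz',o['tcp_rot']); T=Ro.from_euler('xyz',[roll,pitch,yawdeg],degrees=True)
    rv=(R.inv()*T).as_rotvec(degrees=True)
    print('t',round(o['time_s'],2),'pos',np.round(o['ee_pos'],1),'rpy',np.round(np.degrees(o['tcp_rot']),1),'F',np.round(o['contact_force'],1),'w',round(o['width'],3),'j',np.round(o['joints'],2))
    d=np.array(pos)-o['ee_pos']
    print(' shift now-axes',np.round(R.inv().apply(d),1),'target-axes',np.round(T.inv().apply(d),1),'turn',np.round(rv,2))
if __name__=='__main__':
    a=[float(x) for x in sys.argv[1:]]; go(a[:3],*a[3:])
E
python3 t.py 497 110 250 -91.7
```

```text
t 0.15 pos [203.2 564.3 247.5] rpy [179.9  -0.  -19.8] F [0.3 0.2 0.6] w 1.003 j [ 1.56  0.04  0.08 -0.   -1.62 -0.33]
 shift now-axes [430.4 327.8  -2. ] target-axes [ 445.4 -307.1   -2.5] turn [ 6.000e-02 -6.000e-02  7.189e+01]
```

Call:
{"api": "move_arm", "payload": {
  "commands": [
    [0,0,0,0,0,8,1],
    [0,0,0,0,0,8,1],
    [0,0,0,0,0,8,1],
    [0,0,0,0,0,8,1],
    [0,0,0,0,0,8,1],
    [0,0,0,0,0,8,1],
    [0,0,0,0,0,8,1],
    [0,0,0,0,0,8,1]
  ],
  "squeeze": 80
}}

```text
time_s: 0.95
ee_pos: [202.7, 563.4, 243.8]
tcp_rot: [3.139, -0.007, -1.506]
contact_force: [-0.5, 0.3, 0.6]
width: 0.003
```

```bash
python3 t.py 497 110 250 -91.7
```

```text
t 0.95 pos [202.7 563.4 243.8] rpy [179.8  -0.4 -86.3] F [-0.5  0.3  0.6] w 0.003 j [ 1.56  0.04  0.08 -0.   -1.62 -1.49]
 shift now-axes [ 471.5 -264.3   -3.5] target-axes [ 444.4 -307.7   -6.2] turn [ 0.13 -0.42  5.42]
```

Call:
{"api": "move_arm", "payload": {
  "commands": [
    [30,-17,-2,0,0,5.4,1],
    [39,-27,-1,0,0,0,1],
    [39,-27,-1,0,0,0,1],
    [39,-27,-1,0,0,0,1],
    [39,-27,-1,0,0,0,1],
    [39,-27,-1,0,0,0,1],
    [39,-27,-1,0,0,0,1],
    [39,-27,-1,0,0,0,1]
  ]
}}

```text
time_s: 1.75
ee_pos: [402.8, 246.8, 251.0]
tcp_rot: [3.137, -0.014, -1.599]
contact_force: [0.8, 0.3, -0.6]
width: 0.002
```

```bash
python3 t.py 497 110 90 -91.7
```

```text
t 1.75 pos [402.8 246.8 251. ] rpy [179.8  -0.8 -91.6] F [ 0.8  0.3 -0.6] w 0.002 j [ 0.98 -0.29 -0.22  0.   -1.66 -1.01]
 shift now-axes [131.8 -98.7 162.5] target-axes [133.9 -98.2 161. ] turn [ 0.24 -0.79  0.08]
```

Call:
{"api": "move_arm", "payload": {
  "commands": [
    [45,-28,-1,0,-0.8,0,1],
    [45,-28,-1,0,0,0,1],
    [38,-28,30,0,0,0,1],
    [4,-10,40,0,0,0,1],
    [2,-4,40,0,0,0,1],
    [0,0,40,0,0,0,1],
    [0,0,10,0,0,0,1]
  ]
}}

```text
time_s: 2.45
ee_pos: [493.7, 111.9, 94.4]
tcp_rot: [-3.14, 0.004, -1.609]
contact_force: [-0.0, 1.3, -0.7]
width: 0.0
```

```bash
python3 t.py 497 142 90 -91.7; python3 - <<'E'
from cell import manip
import cv2,numpy as np
im,d=manip.grab_frame("scene"); cv2.imwrite("pics/s1.png",cv2.resize(im[150:350,200:480],None,fx=2.8,fy=2.8))
E
```

```text
t 2.45 pos [493.7 111.9  94.4] rpy [-179.9    0.3  -92.2] F [-0.   1.3 -0.7] w 0.0 j [ 0.62 -0.18 -0.4  -0.   -1.34 -0.66]
 shift now-axes [-30.2  -2.1   4.5] target-axes [-30.2  -2.4   4.4] turn [-0.08  0.26 -0.46]
```

View pics/s1.png

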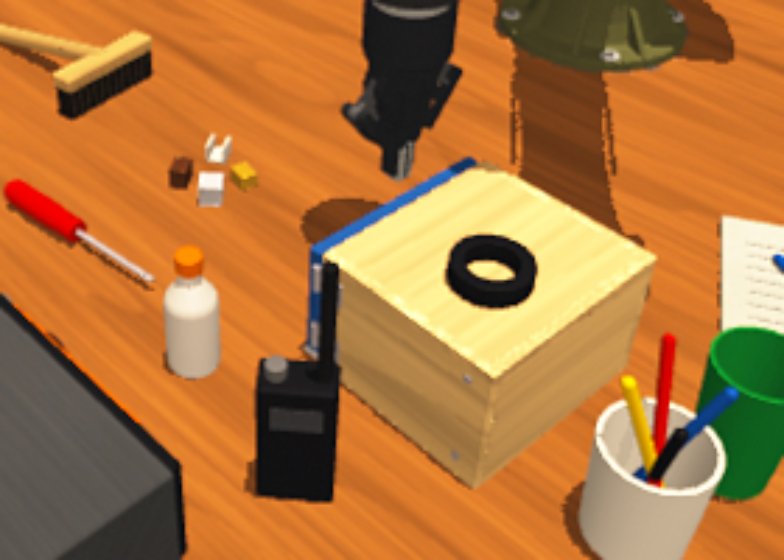

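Call:
{"api": "move_arm", "payload": {
  "commands": [
    [-15,-2,4,0,0,0,1],
    [-10,0,0,0,0,0,1],
    [-7,0,0,0,0,0,1],
    [-4,0,0,0,0,0,1]
  ]
}}

```text
time_s: 2.9
ee_pos: [500.2, 152.4, 97.9]
tcp_rot: [-3.131, 0.007, -1.606]
contact_force: [-0.0, 0.1, 0.8]
width: 0.0
```

```bash
python3 t.py 497 152 90 -91.7
```

```text
t 2.9 pos [500.2 152.4  97.9] rpy [-179.4    0.4  -92. ] F [-0.   0.1  0.8] w 0.0 j [ 0.68 -0.14 -0.37  0.   -1.33 -0.72]
 shift now-axes [0.5 3.3 7.9] target-axes [0.4 3.2 7.9] turn [-0.59  0.42 -0.33]
```

Call:
{"api": "move_arm", "payload": {
  "commands": [
    [0,3,8,0,0,0,1],
    [0,0,0,0,0,0,1]
  ]
}}

```text
time_s: 3.1
ee_pos: [498.5, 153.8, 92.5]
tcp_rot: [-3.127, 0.009, -1.604]
contact_force: [-0.7, -1.4, -1.5]
width: -0.001
```

Call:
{"api": "move_arm", "payload": {
  "commands": [
    [-3,0,0,0,0,0,1]
  ]
}}

```text
time_s: 3.2
ee_pos: [498.4, 156.4, 92.5]
tcp_rot: [-3.127, 0.008, -1.605]
contact_force: [-1.2, -2.4, -0.3]
width: 0.003
```

Call:
{"api": "move_arm", "payload": {
  "commands": [
    [-2,0,0,0,0,0,1]
  ]
}}

```text
time_s: 3.3
ee_pos: [498.3, 158.0, 92.5]
tcp_rot: [-3.127, 0.007, -1.605]
contact_force: [-0.2, -6.9, 1.5]
width: -0.001
```

Call:
{"api": "move_arm", "payload": {
  "commands": [
    [-2,0,0,0,0,0,1]
  ]
}}

```text
time_s: 3.4
ee_pos: [498.2, 158.1, 92.5]
tcp_rot: [-3.128, 0.003, -1.606]
contact_force: [0.7, -11.3, 1.8]
width: 0.001
```

Call:
{"api": "move_arm", "payload": {
  "commands": [
    [15,0,0,0,0,0,1],
    [30,0,0,0,0,0,1],
    [30,0,0,0,0,0,1],
    [20,10,0,0,0,0,1],
    [0,40,0,0,0,0,1],
    [0,30,0,0,0,0,1],
    [0,0,0,0,0,0,1]
  ]
}}

```text
time_s: 4.1
ee_pos: [411.2, 60.3, 87.8]
tcp_rot: [-3.131, 0.008, -1.608]
contact_force: [0.6, 0.5, 0.4]
width: 0.003
```

```bash
python3 t.py 440 140 85 -91.7; python3 - <<'E'
from cell import manip
import cv2,numpy as np
c=manip.calibration("top")
im,d=manip.grab_frame("top"); cv2.imwrite("pics/t2.png",cv2.resize(im[170:320,140:350],None,fx=3.5,fy=3.5)); np.savez("pics/t2.npz",im=im,d=d,**c)
from h import *
im,W=cloud('pics/t2.npz');hsv=cv2.cvtColor(im,cv2.COLOR_BGR2HSV);Z=W[...,2]
b=(hsv[...,0]>95)&(hsv[...,0]<118)&(hsv[...,1]>120)&(Z>105)&(Z<122)&(W[...,0]>430)&(W[...,0]<700)&(W[...,1]>50)&(W[...,1]<250)
print(cv2.minAreaRect(W[b][:,:2].astype(np.float32)))
E
```

```text
t 4.1 pos [411.2  60.3  87.8] rpy [-179.4    0.4  -92.1] F [0.6 0.5 0.4] w 0.003 j [ 0.64 -0.47 -0.64  0.   -1.39 -0.68]
 shift now-axes [-80.7 -25.8   3.7] target-axes [-80.5 -26.4   2.8] turn [-0.61  0.44 -0.44]
((563.9431762695312, 137.7705841064453), (182.3613739013672, 12.5211763381958), 17.15215492248535)
```

View pics/t2.png

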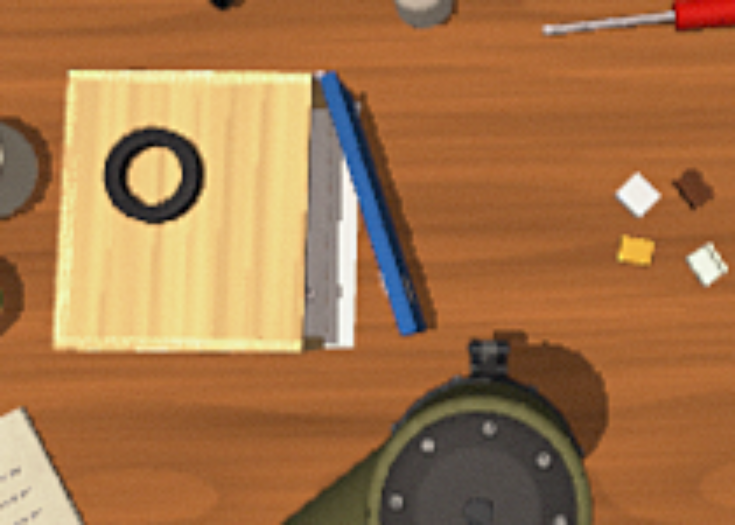

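Call:
{"api": "move_arm", "payload": {
  "commands": [
    [-40,-5,1,0,0,0,1],
    [-36,-8,0,0,0,0,1],
    [-2,-20,0,0,0,0,1],
    [0,-25,0,0,0,0,1],
    [0,-25,0,0,0,0,1],
    [0,-10,0,0,0,0,1]
  ]
}}

```text
time_s: 4.75
ee_pos: [514.7, 139.2, 88.5]
tcp_rot: [-3.127, 0.014, -1.606]
contact_force: [-1.4, -0.3, 0.8]
width: -0.001
```

```bash
python3 t.py 522 138 85 -91.7
```

```text
t 4.75 pos [514.7 139.2  88.5] rpy [-179.2    0.8  -92. ] F [-1.4 -0.3  0.8] w -0.001 j [ 0.64 -0.11 -0.36 -0.   -1.31 -0.67]
 shift now-axes [ 1.  -7.3  3.6] target-axes [ 1.  -7.3  3.5] turn [-0.82  0.8  -0.3 ]
```

Call:
{"api": "move_arm", "payload": {
  "commands": [
    [16,-9,0,0,0,0,1],
    [16,-10,0,0,0,0,1],
    [14,-10,0,0,0,0,1],
    [13,-10,0,0,0,0,1],
    [11,-13,0,0,0,0,1],
    [11,-13,0,0,0,0,1]
  ]
}}

```text
time_s: 5.35
ee_pos: [586.7, 55.8, 87.2]
tcp_rot: [-3.123, 0.02, -1.602]
contact_force: [0.1, 2.5, 2.5]
width: -0.0
```

```bash
python3 t.py 610 43 85 -91.7
```

```text
t 5.35 pos [586.7  55.8  87.2] rpy [-178.9    1.1  -91.8] F [0.1 2.5 2.5] w -0.0 j [ 0.43  0.04 -0.21 -0.01 -1.3  -0.46]
 shift now-axes [ 12.1 -23.7   2.4] target-axes [ 12.1 -23.7   2.2] turn [-1.08  1.13 -0.1 ]
```

Call:
{"api": "move_arm", "payload": {
  "commands": [
    [7,-12,0,0,0,0,1],
    [6,-13,0,0,0,0,1],
    [4,-14,0,0,0,0,1],
    [3,-12,0,0,0,0,1],
    [0,-6,0,0,0,0,1],
    [0,0,0,0,0,0,1]
  ]
}}

```text
time_s: 5.95
ee_pos: [633.6, 35.8, 88.2]
tcp_rot: [3.119, 0.025, -1.597]
contact_force: [-14.9, 0.1, 10.8]
width: 0.003
```

```bash
python3 t.py 610 43 85 -91.7; python3 - <<'E'
from cell import manip
import cv2,numpy as np
c=manip.calibration("top")
im,d=manip.grab_frame("top"); cv2.imwrite("pics/t3.png",cv2.resize(im[170:320,140:350],None,fx=3.5,fy=3.5)); np.savez("pics/t3.npz",im=im,d=d,**c)
E
```

```text
t 5.95 pos [633.6  35.8  88.2] rpy [178.7   1.4 -91.5] F [-14.9   0.1  10.8] w 0.003 j [ 0.35  0.19 -0.04 -0.03 -1.36 -0.37]
 shift now-axes [-6.5 23.7  3.9] target-axes [-6.5 23.8  3.2] turn [1.27 1.41 0.22]
```

View pics/t3.png

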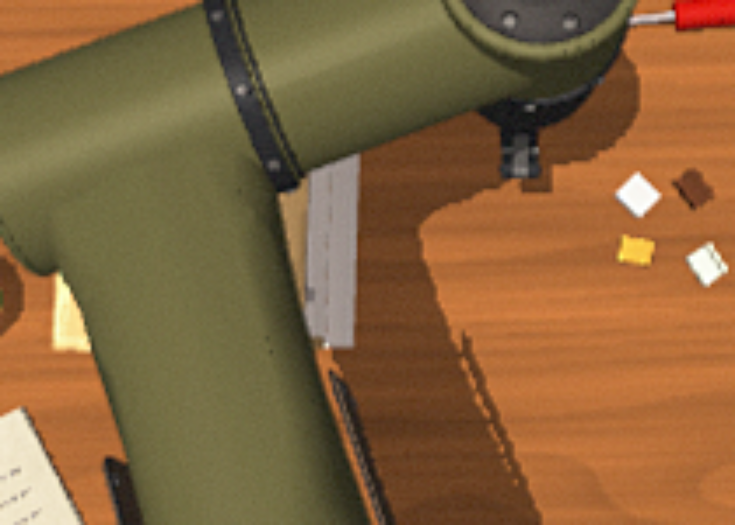

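Call:
{"api": "move_arm", "payload": {
  "commands": [
    [0,10,0,0,0,0,1],
    [0,30,-20,0,0,0,0],
    [5,20,-40,-1.3,1.4,0,0],
    [40,10,-35,0,0,0,0],
    [48,0,-20,0,0,0,0],
    [48,0,0,0,0,-4,0],
    [48,0,0,0,0,-4,0],
    [48,0,0,0,0,0,0]
  ]
}}

```text
time_s: 6.8
ee_pos: [575.5, -202.7, 202.3]
tcp_rot: [3.098, 0.007, -1.44]
contact_force: [2.3, 1.1, -0.0]
width: 1.001
```

Call:
{"api": "move_arm", "payload": {
  "commands": [
    [45,0,0,0,0,0,0],
    [45,0,0,0,0,0,0],
    [0,0,0,0,0,0,0]
  ]
}}

```text
time_s: 7.1
ee_pos: [587.5, -302.8, 197.5]
tcp_rot: [3.096, 0.008, -1.445]
contact_force: [-0.3, 0.2, -1.2]
width: 1.002
```

```bash
python3 t.py 549 -405 150 -83.7; python3 - <<'E'
from cell import manip
import cv2,numpy as np
for n in('top','wrist','scene'):
    c=manip.calibration(n)
    im,d=manip.grab_frame(n); cv2.imwrite(f"pics/{n}4.png",im); np.savez(f"pics/{n}4.npz",im=im,d=d,**c)
E
```

```text
t 7.1 pos [ 587.5 -302.8  197.5] rpy [177.4   0.5 -82.8] F [-0.3  0.2 -1.2] w 1.002 j [-0.17  0.24  0.21  0.01 -1.59  0.3 ]
 shift now-axes [97.  48.9 49. ] target-axes [97.4 49.5 47.5] turn [2.6  0.45 0.89]
```

View pics/top4.png

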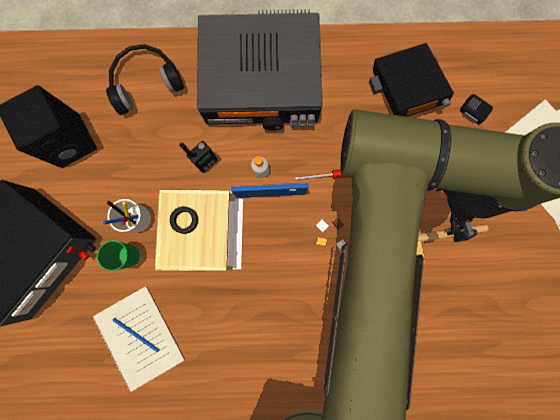

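View pics/wrist4.png

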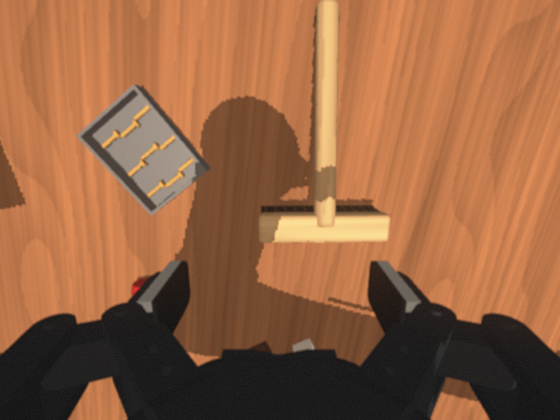

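The door stands wide open, running from (232,190) to (308,187) in the top view. In the wrist view the brush head spans (260–388, 222) and the handle reaches (328,5). Next I'll measure the brush from the wrist camera.

```bash
python3 - <<'E'
from h import *
im,W=cloud('pics/wrist4.npz')
Z=W[...,2]
v,u=np.mgrid[:420,:560]
hd=(Z>46)&(Z<60)&(v>195)&(v<250)&(u>240)&(u<410)
hn=(Z>8)&(Z<48)&(v<195)&(u>295)&(u<350)
p=W[hd];print('head',len(p),cv2.minAreaRect(p[:,:2].astype(np.float32)),np.median(p[:,2]))
q=W[hn];c=q.mean(0);_,_,V=np.linalg.svd(q-c,full_matrices=False);d=V[0]*np.sign(V[0][1]);print('handle',c,d,np.degrees(np.arctan2(d[1],d[0])),'end',q[q[:,1].argmin()])
for r in (20,60,100,140,170):
    k=hn[r]; print(r,np.round(W[r][k].mean(0),1),'width px',k.sum(),np.round(W[r][k][[0,-1]][:,0],1))
im,W=cloud('pics/top4.npz');hsv=cv2.cvtColor(im,cv2.COLOR_BGR2HSV);Z=W[...,2]
b=(hsv[...,0]>95)&(hsv[...,0]<118)&(hsv[...,1]>120)&(Z>105)&(Z<122)&(W[...,1]<250)&(W[...,1]>-50)&(W[...,0]>500)
print('door',cv2.minAreaRect(W[b][:,:2].astype(np.float32)))
E
```

```text
head 3959 ((535.359375, -291.4092102050781), (126.51618194580078, 46.62925338745117), 6.846244812011719) 51.97969629515352
handle [ 550.5036767  -404.51087465   31.71147199] [-0.11678875  0.97626314  0.1824025 ] 96.82178109817812 end [ 552.16425201 -483.77157214   17.47905967]
20 [ 558.2 -466.6   19.6] width px 24 [567.3 547.3]
60 [ 554.2 -433.3   26.3] width px 23 [562.7 544.1]
100 [ 550.1 -399.2   33. ] width px 22 [558.5 540.4]
140 [ 545.3 -364.3   39.6] width px 22 [554.1 534.6]
170 [ 542.6 -337.5   44.4] width px 22 [550.6 532.4]
door ((754.3713989257812, 117.62413787841797), (202.65768432617188, 254.00392150878906), 1.3728053569793701)
```

Call:
{"api": "move_arm", "payload": {
  "commands": [
    [40,20,10,2.6,0.4,0.4,0],
    [40,20,20,0,0,0,0],
    [12,8,35,0,0,0,0],
    [0,0,30,0,0,0,0],
    [0,0,10,0,0,0,0],
    [0,0,0,0,0,0,0]
  ]
}}

```text
time_s: 7.85
ee_pos: [556.5, -391.6, 94.7]
tcp_rot: [-3.13, -0.002, -1.435]
contact_force: [-1.0, 1.7, 0.0]
width: 1.001
```

```bash
python3 t.py 550 -401 26 -83.2
```

```text
t 7.85 pos [ 556.5 -391.6   94.7] rpy [-1.793e+02 -1.000e-01 -8.220e+01] F [-1.   1.7  0. ] w 1.001 j [-0.32  0.28  0.07 -0.   -1.35  0.46]
 shift now-axes [ 8.3  8.5 68.6] target-axes [ 8.5  7.6 68.7] turn [-0.67 -0.11  0.96]
```

Call:
{"api": "move_arm", "payload": {
  "commands": [
    [8,8,5,-0.6,0,1,0],
    [0,0,22,0,0,0,0],
    [0,0,22,0,0,0,0],
    [0,0,10,0,0,0,0],
    [0,0,0,0,0,0,0]
  ]
}}

```text
time_s: 8.35
ee_pos: [554.5, -401.6, 43.3]
tcp_rot: [-3.132, -0.01, -1.45]
contact_force: [-0.5, 0.1, 0.7]
width: 1.0
```

```bash
python3 t.py 550 -401 26 -83.2; python3 - <<'E'
from cell import manip
import cv2,numpy as np
im,d=manip.grab_frame("wrist"); cv2.imwrite("pics/w5.png",im)
E
```

```text
t 8.35 pos [ 554.5 -401.6   43.3] rpy [-179.5   -0.6  -83.1] F [-0.5  0.1  0.7] w 1.0 j [-0.33  0.31  0.02  0.01 -1.26  0.45]
 shift now-axes [-1.3  4.5 17.2] target-axes [-1.1  4.3 17.3] turn [-0.55 -0.58  0.11]
```

View pics/w5.png

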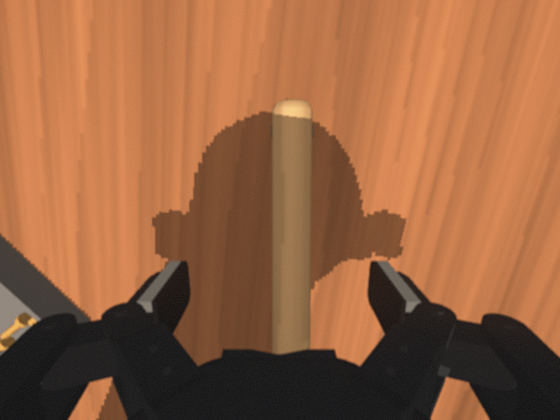

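The handle (column 292) lies between the jaws, which are centred near column 280. That matches the measured 4 mm offset. I'll lower and grip.

Call:
{"api": "move_arm", "payload": {
  "commands": [
    [-1,4.5,10,0,-0.5,0,0],
    [0,0,7,0,0,0,0],
    [0,0,3,0,0,0,0],
    [0,0,0,0,0,0,0.3]
  ]
}}

```text
time_s: 8.8
ee_pos: [551.8, -402.4, 26.8]
tcp_rot: [-3.127, -0.005, -1.45]
contact_force: [-0.9, -0.7, -0.1]
width: 0.855
```

```bash
python3 t.py 550 -401 26 -83.2
```

```text
t 8.8 pos [ 551.8 -402.4   26.8] rpy [-179.1   -0.3  -83.1] F [-0.9 -0.7 -0.1] w 0.855 j [-0.34  0.32 -0.   -0.   -1.23  0.46]
 shift now-axes [-1.6  1.6  0.8] target-axes [-1.6  1.6  0.8] turn [-0.85 -0.27  0.14]
```

Call:
{"api": "move_arm", "payload": {
  "commands": [
    [-1,1.5,1,0,0,0,0.6],
    [0,0,0,0,0,0,1],
    [0,0,0,0,0,0,1],
    [0,0,0,0,0,0,1],
    [0,0,0,0,0,0,1],
    [0,0,0,0,0,0,1]
  ],
  "squeeze": 90
}}

```text
time_s: 9.4
ee_pos: [550.4, -401.9, 27.0]
tcp_rot: [-3.126, -0.006, -1.449]
contact_force: [-0.2, 0.3, -0.1]
width: 0.217
```

```bash
python3 t.py 550 -401 26 -83.2
```

```text
t 9.4 pos [ 550.4 -401.9   27. ] rpy [-179.1   -0.3  -83. ] F [-0.2  0.3 -0.1] w 0.217 j [-0.34  0.32 -0.01 -0.   -1.23  0.46]
 shift now-axes [-1.   0.3  1. ] target-axes [-0.9  0.2  1. ] turn [-0.89 -0.35  0.16]
```

Call:
{"api": "move_arm", "payload": {
  "commands": [
    [0,0,-4,-0.9,-0.3,0,1],
    [0,5,-1,0,0,4,1],
    [0,4,0,0,0,4.5,1],
    [0,0,0,0,0,0,1]
  ]
}}

```text
time_s: 9.8
ee_pos: [541.1, -402.4, 31.9]
tcp_rot: [3.138, 0.0, -1.602]
contact_force: [-0.4, -0.5, -1.7]
width: 0.215
```

```bash
python3 t.py 542 -350 31 -91.7;python3 - <<'E'
from cell import manip
import cv2,numpy as np
for n in('top','scene'):
    c=manip.calibration(n)
    im,d=manip.grab_frame(n); np.savez(f"pics/{n}6.npz",im=im,d=d,**c)
    r=im[170:290,280:520] if n=='top' else im[140:240,150:310]
    cv2.imwrite(f"pics/{n}6.png",cv2.resize(r,None,fx=3.3 if n=='top' else 5,fy=3.3 if n=='top' else 5))
E
```

```text
t 9.8 pos [ 541.1 -402.4   31.9] rpy [179.8   0.  -91.8] F [-0.4 -0.5 -1.7] w 0.215 j [-0.34  0.31 -0.01  0.   -1.26  0.31]
 shift now-axes [-52.4   0.8   0.9] target-axes [-52.4   0.7   0.9] turn [ 0.22  0.02 -0.11]
```

View pics/top6.png

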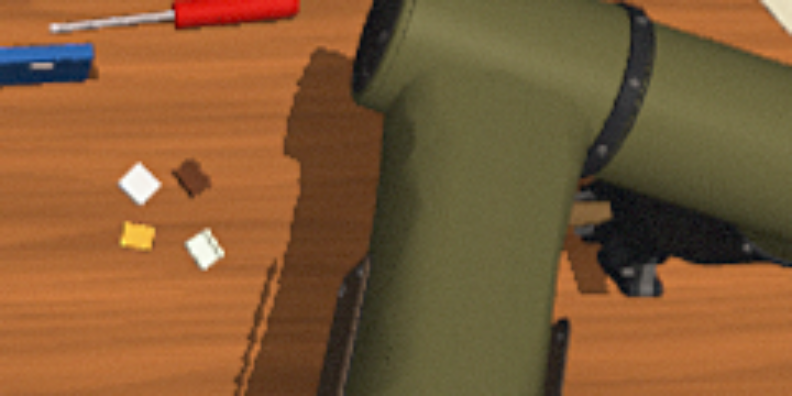

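View pics/scene6.png

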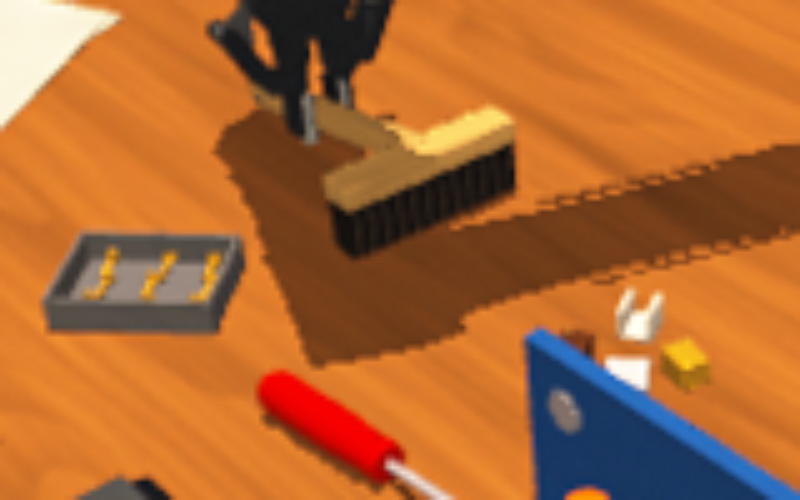

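```bash
python3 - <<'E'
from h import *
im,W=cloud('pics/scene6.npz');Z=W[...,2];hsv=cv2.cvtColor(im,cv2.COLOR_BGR2HSV)
b=(Z>48)&(Z<66)&(W[...,0]>440)&(W[...,0]<640)&(W[...,1]>-310)&(W[...,1]<-240)&(hsv[...,2]>110)
p=W[b];print(len(p),cv2.minAreaRect(p[:,:2].astype(np.float32)),np.percentile(p[:,2],[10,50,90]))
k=cv2.boxPoints(cv2.minAreaRect(p[:,:2].astype(np.float32)));print(k)
t=p[p[:,2]>53]; 
for x in (500,520,540,560,580,600):
    q=t[abs(t[:,0]-x)<6]; print(x,len(q),np.round([q[:,2].mean(),q[:,1].max()],1) if len(q) else '')
E
```

```text
287 ((547.0457153320312, -286.0634765625), (47.16204071044922, 126.96047973632812), 88.01045227050781) [50.65290762 56.40940908 58.68464846]
[[ 482.7851  -307.42642]
 [ 609.669   -311.83414]
 [ 611.30634 -264.70053]
 [ 484.42242 -260.29282]]
500 16 [  57.3 -266. ]
520 21 [  57.2 -263.5]
540 23 [  57.4 -264.3]
560 20 [  57.1 -263.9]
580 21 [  56.3 -265.8]
600 23 [  56.1 -266.2]
```

Call:
{"api": "move_arm", "payload": {
  "commands": [
    [-25,0,1,0,0,0,1],
    [-35,0,0,0,0,0,1],
    [-25,0,0,0,0,0,1],
    [-15,0,0,0,0,0,1],
    [-10,0,0,0,0,0,1]
  ]
}}

```text
time_s: 10.4
ee_pos: [544.5, -290.3, 30.2]
tcp_rot: [3.136, 0.0, -1.594]
contact_force: [0.7, 0.6, -1.1]
width: 0.218
```

```bash
python3 t.py 553 -10 30 -91.7
```

```text
t 10.4 pos [ 544.5 -290.3   30.2] rpy [179.7   0.  -91.3] F [ 0.7  0.6 -1.1] w 0.218 j [-0.17  0.17 -0.18  0.   -1.23  0.14]
 shift now-axes [-2.804e+02 -2.100e+00  2.000e-01] target-axes [-2.804e+02 -1.000e-01  2.000e-01] turn [ 0.29 -0.    0.39]
```

Call:
{"api": "move_arm", "payload": {
  "commands": [
    [-15,0,0,0,0,0.4,1],
    [-15,0,0,0,0,0,1],
    [-15,0,0,0,0,0,1],
    [-15,0,0,0,0,0,1],
    [-15,0,0,0,0,0,1],
    [-15,0,0,0,0,0,1],
    [-15,0,0,0,0,0,1]
  ]
}}

```text
time_s: 11.1
ee_pos: [547.9, -179.9, 30.6]
tcp_rot: [3.137, -0.001, -1.6]
contact_force: [-0.2, -0.7, -1.5]
width: 0.214
```

```bash
python3 t.py 553 -10 30 -91.7;python3 - <<'E'
from cell import manip
import cv2,numpy as np
for n in('top','scene'):
    c=manip.calibration(n)
    im,d=manip.grab_frame(n); np.savez(f"pics/{n}7.npz",im=im,d=d,**c)
    r=im[170:290,200:440] if n=='top' else im[140:280,200:400]
    cv2.imwrite(f"pics/{n}7.png",cv2.resize(r,None,fx=3.3 if n=='top' else 4,fy=3.3 if n=='top' else 4))
E
```

```text
t 11.1 pos [ 547.9 -179.9   30.6] rpy [ 1.797e+02 -1.000e-01 -9.170e+01] F [-0.2 -0.7 -1.5] w 0.214 j [ 0.03  0.07 -0.29  0.   -1.22 -0.06]
 shift now-axes [-170.    -0.2    0.4] target-axes [-1.7e+02 -1.0e-01  6.0e-01] turn [ 0.28 -0.07  0.03]
```

View pics/top7.png

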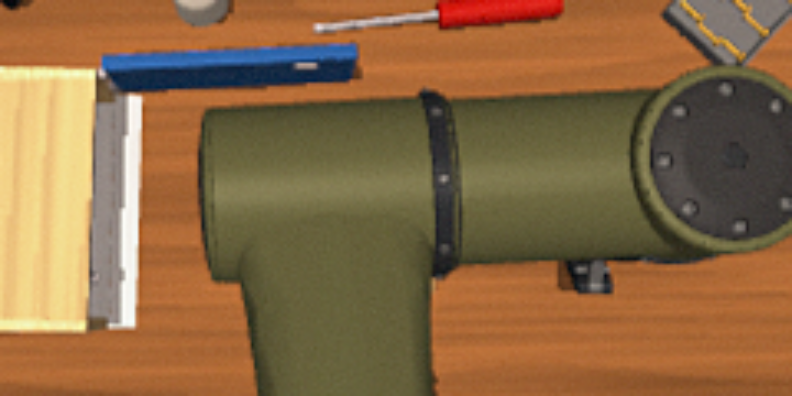

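View pics/scene7.png

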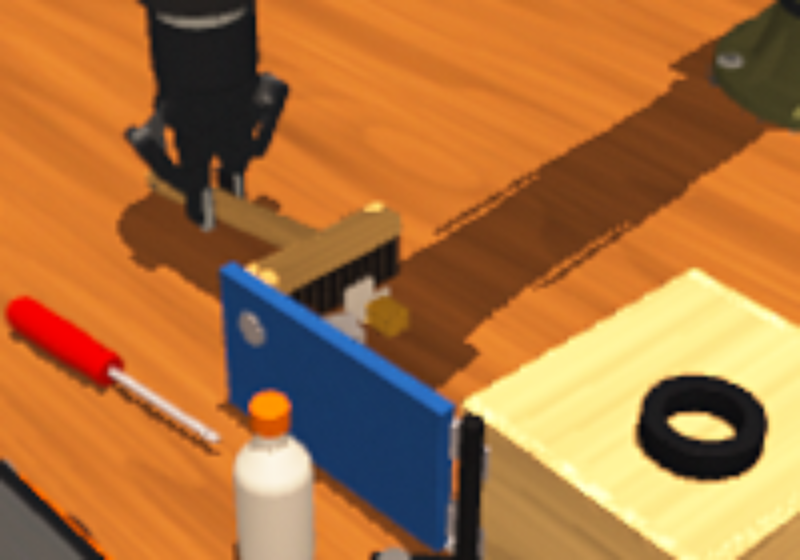

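The pieces are held in front of the bristles (about (350–400, 290–330) in the scene crop), well within the head's width. I'll keep sweeping.

Call:
{"api": "move_arm", "payload": {
  "commands": [
    [-15,0,0,0,0,0,1],
    [-15,0,0,0,0,0,1],
    [-15,0,0,0,0,0,1],
    [-15,0,0,0,0,0,1],
    [-15,0,0,0,0,0,1],
    [-15,0,0,0,0,0,1],
    [-15,0,0,0,0,0,1]
  ]
}}

```text
time_s: 11.9
ee_pos: [550.8, -67.9, 30.7]
tcp_rot: [3.137, -0.002, -1.599]
contact_force: [-0.4, -0.4, -1.1]
width: 0.213
```

```bash
python3 t.py 556 90 31 -91.7;python3 - <<'E'
from cell import manip
import cv2,numpy as np
for n in('scene',):
    c=manip.calibration(n)
    im,d=manip.grab_frame(n); np.savez(f"pics/{n}8.npz",im=im,d=d,**c)
    r=im[170:290,200:440] if n=='top' else im[140:280,200:400]
    cv2.imwrite(f"pics/{n}8.png",cv2.resize(r,None,fx=3.3 if n=='top' else 4,fy=3.3 if n=='top' else 4))
E
```

```text
t 11.9 pos [550.8 -67.9  30.7] rpy [ 1.797e+02 -1.000e-01 -9.160e+01] F [-0.4 -0.4 -1.1] w 0.213 j [ 0.24  0.01 -0.35  0.   -1.22 -0.27]
 shift now-axes [-158.    -0.7   -0.6] target-axes [-158.    -0.5   -0.3] turn [ 0.28 -0.11  0.08]
```

View pics/scene8.png

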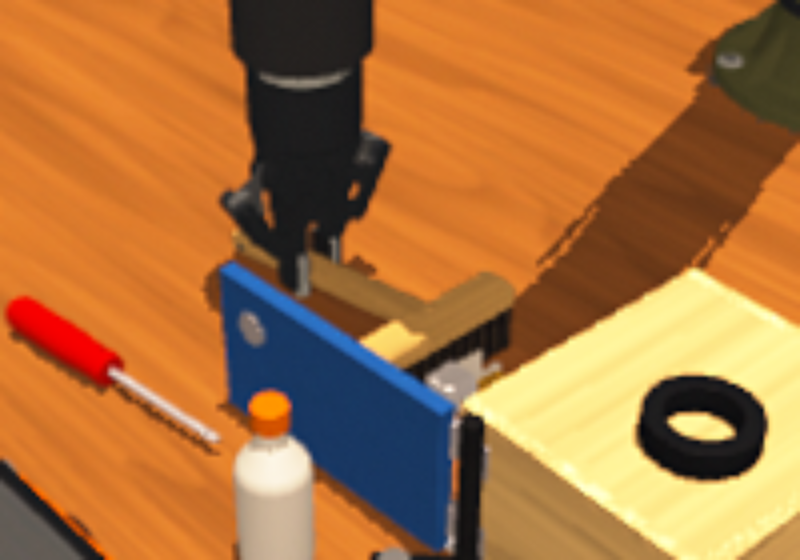

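Call:
{"api": "move_arm", "payload": {
  "commands": [
    [-15,0,0,0,0,0,1],
    [-15,0,0,0,0,0,1],
    [-15,-0.5,0,0,0,0,1],
    [-15,0,0,0,0,0,1],
    [-15,0,0,0,0,0,1],
    [-15,0,0,0,0,0,1],
    [-15,0,0,0,0,0,1],
    [-10,0,0,0,0,0,1]
  ]
}}

```text
time_s: 12.75
ee_pos: [554.4, 58.4, 30.9]
tcp_rot: [3.137, -0.002, -1.597]
contact_force: [0.0, -0.6, -1.5]
width: 0.216
```

```bash
python3 t.py 556 90 31 -91.7
```

```text
t 12.75 pos [554.4  58.4  30.9] rpy [ 1.797e+02 -1.000e-01 -9.150e+01] F [ 0.  -0.6 -1.5] w 0.216 j [ 0.46  0.02 -0.34 -0.   -1.22 -0.49]
 shift now-axes [-31.7  -0.7  -0.2] target-axes [-31.7  -0.6  -0.1] turn [ 0.25 -0.11  0.21]
```

Call:
{"api": "move_arm", "payload": {
  "commands": [
    [-12,0,0,0,0,0,1],
    [-12,0,0,0,0,0,1],
    [-10,0,0,0,0,0,1],
    [-5,0,0,0,0,0,1],
    [0,0,0,0,0,0,1]
  ]
}}

```text
time_s: 13.25
ee_pos: [555.5, 102.2, 30.6]
tcp_rot: [3.137, -0.002, -1.595]
contact_force: [0.2, -0.6, -1.5]
width: 0.215
```

```bash
python3 t.py 556 95 31 -91.7;python3 - <<'E'
from cell import manip
import cv2,numpy as np
for n in('scene','top','wrist'):
    c=manip.calibration(n)
    im,d=manip.grab_frame(n); np.savez(f"pics/{n}9.npz",im=im,d=d,**c)
    cv2.imwrite(f"pics/{n}9.png",im)
E
```

```text
t 13.25 pos [555.5 102.2  30.6] rpy [ 1.797e+02 -1.000e-01 -9.140e+01] F [ 0.2 -0.6 -1.5] w 0.215 j [ 0.54  0.04 -0.32 -0.   -1.22 -0.56]
 shift now-axes [ 7.2 -0.7 -0.4] target-axes [ 7.2 -0.8 -0.4] turn [ 0.27 -0.11  0.29]
```

View pics/scene9.png

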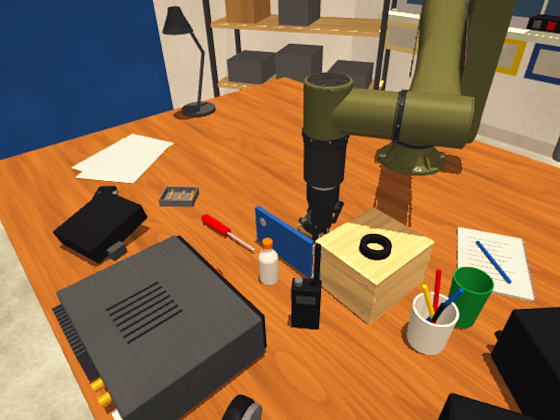

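View pics/top9.png

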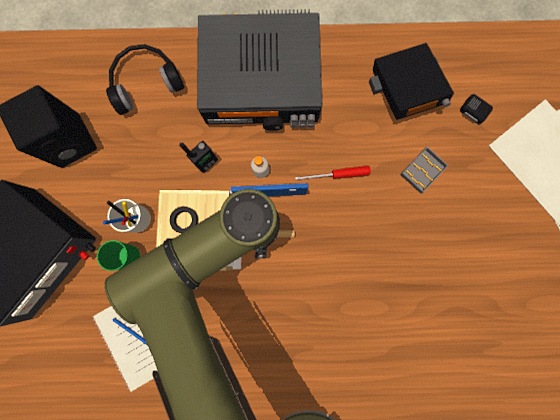

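Call:
{"api": "move_arm", "payload": {
  "commands": [
    [15,0,0,0,0,0,1],
    [30,0,0,0,0,0,1],
    [35,0,0,0,0,0,1],
    [35,0,0,0,0,0,1],
    [35,0,0,0,0,0,1],
    [35,0,0,0,0,0,1],
    [35,0,0,0,0,0,1],
    [10,0,0,0,0,0,1]
  ]
}}

```text
time_s: 14.2
ee_pos: [547.1, -142.3, 31.4]
tcp_rot: [3.138, -0.002, -1.597]
contact_force: [-0.4, 0.4, -1.1]
width: 0.214
```

```bash
python3 t.py 546 -170 27 -91.7;python3 - <<'E'
from cell import manip
import cv2,numpy as np
for n in('scene','top'):
    c=manip.calibration(n)
    im,d=manip.grab_frame(n); np.savez(f"pics/{n}10.npz",im=im,d=d,**c)
    cv2.imwrite(f"pics/{n}10.png",im)
E
```

```text
t 14.2 pos [ 547.1 -142.3   31.4] rpy [ 1.798e+02 -1.000e-01 -9.150e+01] F [-0.4  0.4 -1.1] w 0.214 j [ 0.1   0.04 -0.32  0.   -1.22 -0.13]
 shift now-axes [27.7  0.3  4.4] target-axes [27.7  0.3  4.4] turn [ 0.22 -0.1   0.17]
```

View pics/top10.png

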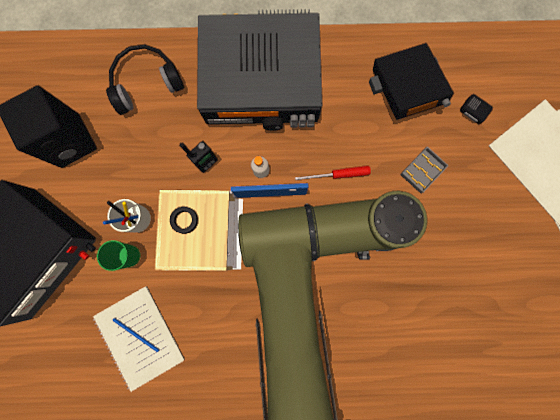

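View pics/scene10.png

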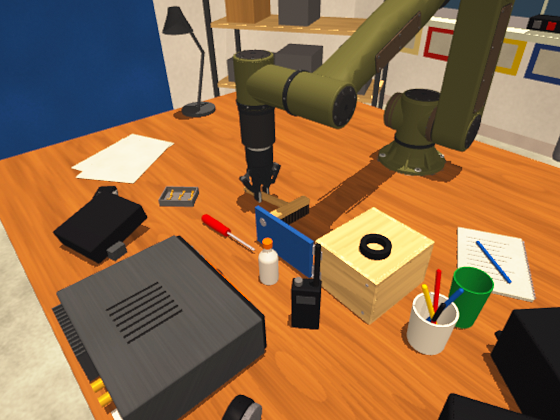

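Call:
{"api": "move_arm", "payload": {
  "commands": [
    [28,0,0,0,0,0,1],
    [0,0,2,0,0,0,1],
    [0,0,2,0,0,0,1],
    [0,0,1,0,0,0,1]
  ]
}}

```text
time_s: 14.7
ee_pos: [546.4, -169.3, 26.9]
tcp_rot: [3.139, -0.002, -1.597]
contact_force: [-2.7, -1.7, 5.1]
width: 0.214
```

```bash
python3 t.py 546 -170 27 -91.7
```

```text
t 14.7 pos [ 546.4 -169.3   26.9] rpy [ 1.798e+02 -1.000e-01 -9.150e+01] F [-2.7 -1.7  5.1] w 0.214 j [ 0.05  0.06 -0.31  0.   -1.21 -0.08]
 shift now-axes [ 0.7  0.4 -0.1] target-axes [ 0.7  0.4 -0.1] turn [ 0.17 -0.1   0.19]
```

Contact with the desk (5 N). I'll release and lift straight up.

Call:
{"api": "move_arm", "payload": {
  "commands": [
    [0,0,-0.5,0,0,0,0.5],
    [0,0,0,0,0,0,0.2],
    [0,0,0,0,0,0,0],
    [0,0,0,0,0,0,0],
    [0,0,-10,0,0,0,0],
    [0,0,-30,0,0,0,0],
    [0,0,-45,0,0,0,0],
    [0,0,-45,0,0,0,0]
  ]
}}

```text
time_s: 15.5
ee_pos: [543.7, -166.0, 155.6]
tcp_rot: [3.126, 0.0, -1.594]
contact_force: [1.2, 0.8, 1.0]
width: 1.005
```

Call:
{"api": "move_arm", "payload": {
  "commands": [
    [0,0,-40,0,0,0,0],
    [-20,0,-20,0,8,0,0],
    [-20,0,-10,0,8,0,0],
    [-20,0,-10,0,8,0,0],
    [-20,0,0,0,8,0,0],
    [0,0,0,0,0,0,0]
  ]
}}

```text
time_s: 16.1
ee_pos: [550.2, -85.8, 240.0]
tcp_rot: [-3.123, -0.578, -1.613]
contact_force: [-0.1, 0.1, -1.1]
width: 1.002
```

```bash
python3 t.py 550 -20 250 -91.7;python3 - <<'E'
from cell import manip
import cv2,numpy as np
for n in('wrist',):
    c=manip.calibration(n)
    im,d=manip.grab_frame(n); np.savez(f"pics/{n}11.npz",im=im,d=d,**c)
    cv2.imwrite(f"pics/{n}11.png",im); print(np.round(c['R'],2))
E
```

```text
t 16.1 pos [550.2 -85.8 240. ] rpy [-178.9  -33.1  -92.4] F [-0.1  0.1 -1.1] w 1.002 j [ 0.48 -0.06 -0.3   0.5  -1.63 -0.57]
 shift now-axes [-49.6   2.1 -44.4] target-axes [-65.8   2.1 -10. ] turn [ -0.82 -33.15  -0.37]
[[-1.    0.03 -0.02]
 [ 0.03  0.95 -0.3 ]
 [ 0.01 -0.3  -0.95]]
```

View pics/wrist11.png

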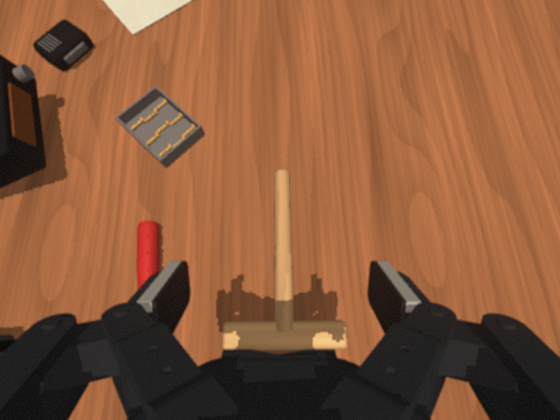

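Call:
{"api": "move_arm", "payload": {
  "commands": [
    [0,0,0,0,-8,0,0],
    [0,0,0,0,-8,0,0],
    [0,0,0,0,-8,0,0],
    [0,0,0,0,-8,0,0],
    [0,0,0,0,-8,0,0],
    [0,0,0,0,-8,0,0],
    [0,0,0,0,-8,0,0],
    [0,0,0,0,-8,0,0]
  ]
}}

```text
time_s: 16.95
ee_pos: [554.0, -86.2, 259.6]
tcp_rot: [-3.081, 0.584, -1.562]
contact_force: [-0.9, -0.4, -0.7]
width: 1.001
```

Call:
{"api": "move_arm", "payload": {
  "commands": [
    [0,0,0,0,-8,0,0],
    [0,0,0,0,-8,0,0],
    [0,0,0,0,0,0,0]
  ]
}}

```text
time_s: 17.25
ee_pos: [554.9, -92.8, 264.8]
tcp_rot: [-3.043, 0.878, -1.528]
contact_force: [-0.4, 0.3, -0.9]
width: 1.004
```

```bash
python3 t.py 550 -20 250 -91.7;python3 - <<'E'
from cell import manip
import cv2,numpy as np
for n in('wrist','top','scene'):
    c=manip.calibration(n)
    im,d=manip.grab_frame(n); np.savez(f"pics/{n}12.npz",im=im,d=d,**c)
    cv2.imwrite(f"pics/{n}12.png",im)
E
```

```text
t 17.25 pos [554.9 -92.8 264.8] rpy [-174.4   50.3  -87.6] F [-0.4  0.3 -0.9] w 1.004 j [-0.38  0.14  0.28 -0.89 -1.89  0.16]
 shift now-axes [-35.2   8.2  65.1] target-axes [-72.7   7.   14.8] turn [-3.45 50.4   1.39]
```

View pics/wrist12.png

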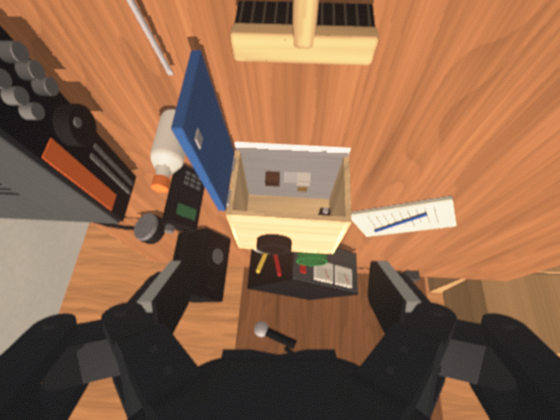

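View pics/scene12.png

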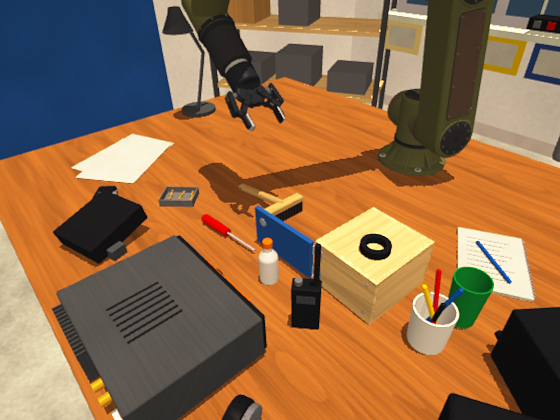

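```bash
python3 - <<'E'
from h import *
im,W=cloud('pics/wrist12.npz')
cv2.imwrite('pics/w12z.png',cv2.resize(im[135:265,215:365],None,fx=5,fy=4.6,interpolation=cv2.INTER_CUBIC))
M=np.array([560.5,178,0]);ux=np.array([.03,.9995,0]);uy=np.array([-.9995,.03,0])
L=np.stack([(W-M)@ux,(W-M)@uy,W[...,2]],-1)
m=(L[...,0]>5)&(L[...,0]<150)&(abs(L[...,1])<82)&(L[...,2]>8)&(L[...,2]<40)
n,l,s,_=cv2.connectedComponentsWithStats(m.astype(np.uint8))
for i in range(1,n):
    if s[i,4]>10: q=L[l==i];print(s[i],np.round(q.mean(0)),np.round(q.min(0)),np.round(q.max(0)),im[l==i].mean(0).round())
# brush
hd=(W[...,2]>46)&(W[...,2]<58)&(W[...,1]<60)&(W[...,1]>-120)&(W[...,0]<620)&(W[...,0]>470)
q=L[hd];print('brush top',q.mean(0),q.min(0),q.max(0))
im,W=cloud('pics/top12.npz');hsv=cv2.cvtColor(im,cv2.COLOR_BGR2HSV);Z=W[...,2]
b=(hsv[...,0]>95)&(hsv[...,0]<118)&(hsv[...,1]>120)&(Z>105)&(Z<122)&(W[...,1]<170)&(W[...,1]>-50)&(W[...,0]>600)&(W[...,0]<720)
print('door',cv2.minAreaRect(W[b][:,:2].astype(np.float32)))
E
```

```text
[265 173  15  13 180] [ 60. -31.  19.] [ 55. -44.   8.] [ 74. -18.  25.] [52. 66. 95.]
[284 174  27  18 369] [65. 14. 18.] [ 54. -10.   8.] [100.  37.  25.] [145. 164. 184.]
brush top [-233.68066824    5.0118917    51.34526288] [-267.58963208  -59.33817493   46.01693704] [-212.90467      68.61303609   56.13024676]
door ((659.2335205078125, 79.1026611328125), (10.521491050720215, 181.65992736816406), 1.6217103004455566)
```

View pics/w12z.png

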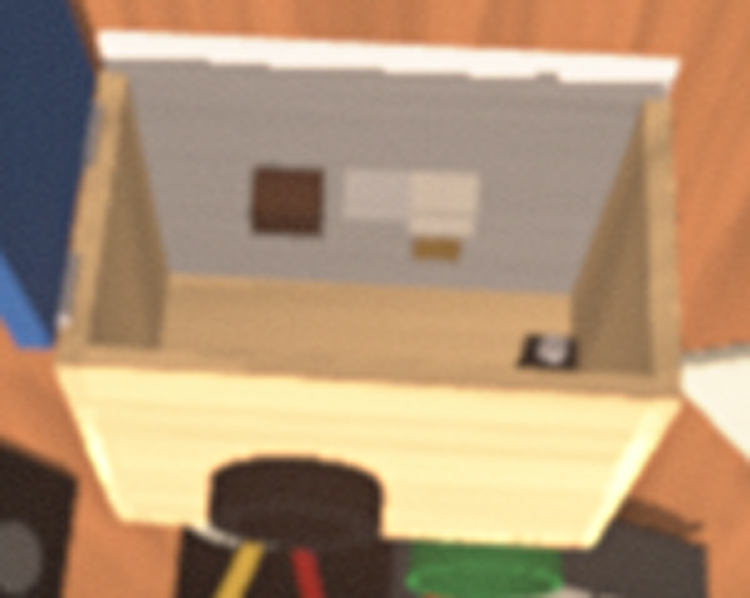

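The zoomed view shows all four pieces inside: the dark batten at (287,200), the tube at (378,195), the channel at (445,195) and the brass bar behind it at (437,247). They lie 55–100 mm behind the front plane. The door is at about 1.63 rad, and the brush is standing on its bristles about 226 mm in front of the box. I'm handing in.

```bash
python3 - <<'E'
from cell import manip
o=manip.get_obs();print(o['time_s'],o['contact_force'],o['joint_velocities'].round(3))
print(manip.sign_off())
E
```

```text
17.4 [-0.09480319  0.44189121  1.03068496] [ 0.038 -0.018 -0.006  0.001  0.001 -0.   ]
the job is handed in; nothing more can be done
None
```

The task is complete and was handed in at 17.4 s of the 66 s allowed; no verdict was reported. I pressed the door on its dot until it sprang ajar and swung it wide with a closed finger. Then I swept all four offcuts into the box in one brush stroke and set the brush down on its bristles.

**Last checks, from the camera images:**
- **Offcuts:** all four are visible inside the box, about 55–100 mm behind the front plane and well between the walls.
- **Door:** it stands at about 1.63 rad, above the required 1.25.
- **Brush:** the head's top is 51 mm up, as expected when standing. The head is about 226 mm in front of the box, with the handle pointing away from it.
- **Bystanders:** none looked displaced in the pictures; I did not measure them.
- **Arm:** it was clear of everything and in free air. A force of about 1 N remained, similar to earlier free-air readings.

**Disagreements and small surprises:**
- The scene and top views differed by 2–3 mm for most things, and by up to 8 mm on the brush handle. The wrist camera settled the handle's position.
- The press reached about 11 N at its end stop.
- The door swing ended with about 15 N on the finger (18 N in all), so the door was probably at its stop; it later measured 1.63 rad, short of the stated 1.75.
- A first tilt of the wrist camera went the wrong way and was corrected.

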